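Set the stage lamp to amber and bring up the dimmer

TASK

Set the stage lamp for the next number: first push the arms of its colour wheel round with a fingertip until the amber filter sits centred over the lamp window, then push the orange dimmer pointer round until it points at the white mark. Push gently, do not grip anything, leave both set like that with the hand clear, and leave the tins, tools and other things on the bench where they are.

Things in the scene. Friction and masses are not known exactly. Their poses are not given: they have to be found in the camera images.
- lamp: round black stage lamp lying on its back, fixed to the bench, 200 mm across; flat top 40 mm above the bench. Origin: centre of its underside. Its window lies on its own -x side (local), where a flat white tongue (up to 143 mm from the centre, 6 mm tall, 12 mm wide) also sticks out at the foot.
- wheel_axis (a point): point on the upright axis of the colour wheel, above the lamp's centre, 68 mm above the bench (mid-height of the wheel's arms). The hub is 44 mm across and 88 mm tall above the bench at its cap.
- colour_wheel (a joint): angle of the colour wheel (rad), counter-clockwise from above positive; 0 or any full turn is amber centred over the window. It turns both ways through more than a full turn and stays where it is left (friction 0.12 N m, no spring or clicks). Four arms 90 degrees apart, 125 mm long from the axis, 10 mm wide, sides upright, 58 to 78 mm above the bench, 18 mm clear of the lamp's top.
- amber_filter (a point): centre of the amber (orange-yellow) filter on the colour wheel, 68 mm above the bench. Each arm carries a round filter 50 mm across centred 70 mm from the axis; counter-clockwise from amber: red, blue, green.
- amber_arm_end (a point): a point on the amber arm's finger tab, 115 mm from the axis, 68 mm above the bench. On each arm the outermost 30 mm, outside the filter, is a bare finger tab in the filter's colour.
- lamp_window (a point): centre of the bright white lamp window (34 mm across, in a 44 mm metal rim) in the lamp's top, 70 mm from the wheel axis, 40 mm above the bench
- dimmer: dark blue-black dimmer box fixed to the bench, 120 (x) by 160 (y) mm, flat top 35 mm above the bench. Origin: centre of its underside.
- dimmer_pivot (a point): point on the upright pivot of the dimmer pointer, 60 mm above the bench (mid-height of the pointer arm), at 35 mm along the box's own +x from its centre. The steel hub is 28 mm across, its top 74 mm above the bench.
- dimmer_pointer (a joint): angle of the dimmer pointer (rad), counter-clockwise from above positive, 0 to 1.8 between stops; 1.2 is exactly at the white mark, at 0.9 it points along the box's own -x. Starts between 0 and 0.5; stays where it is left (friction 0.06 N m). The orange arm is 10 mm wide and 62 mm long from the pivot, sides upright, 50 to 70 mm above the bench, 15 mm clear of the box.
- pointer_tip (a point): end of the orange pointer's slim tip (5 mm wide), 76 mm from the pivot, 55 mm above the bench
- white_mark (a point): centre of the white mark (14 by 10 mm, flat) on the dimmer's top, 85 mm from the pivot, 35 mm above the bench; the other marks are small thin grey ticks
- red_tin: bystander, loose: small paint tin with a red label, 68 mm across, 85 mm tall. Origin: centre of its underside
- blue_tin: bystander, loose: small paint tin with a blue label, 60 mm across, 75 mm tall. Origin: centre of its underside
- mug: bystander, loose: white mug, 76 mm across, 90 mm tall. Origin: centre of its underside
- tape_roll: bystander, loose: yellow roll of tape lying flat, 64 mm across, 24 mm tall. Origin: centre of its underside
- glue_bottle: bystander, loose: white glue bottle with orange cap, 38 mm across, 95 mm tall. Origin: centre of its underside
- screwdriver: bystander, loose: screwdriver lying flat, 190 mm long. Origin: on its length, at the underside
- spanner: bystander, loose: steel spanner lying flat, 180 mm long. Origin: on its length, at the underside

How it is judged:
By the outcome, as a careful person would: the job done as asked, in the order asked, and still so for the second after the job is handed in, with the robot touching nothing.
It also fails if it takes over 64 s, if anything falls off the work surface, if the arm or the gripper's body presses on something with over 40 N, if the wrist force passes 120 N, or if a joint passes its speed limit or range.

ROBOT

A 6-joint arm with a two-finger parallel gripper is mounted at the origin on the work surface. World frame = base frame: x ahead of the robot, y to its left, z up, the work surface at z = 0. Lengths are in m, angles in rad, forces in N, time in s.
With the tool pointing down it reaches from about 0.375 to 0.925 m from the base axis. Payload 5.7 kg.
Tool frame: the origin (TCP) lies between the finger pads; the fingertips stand finger_overhang ahead of it and the grasp point (between the pads) lies 8 mm behind it (finger_overhang is the distance from the TCP to the fingertips, in m); z points along the fingers, y is the line along which they close (so a half turn about z gives the same grasp; the last joint's range is limited). The gripper opens to 88 mm and grips with 3 to 60 N. Pads are 20 mm wide; open, the fingers measure 115 mm over their backs; the gripper's body (75 mm by 178 mm) begins 61 mm behind the grasp point.
Start: joints at [-1.3, 0.359, 1.51, -0, 1.272, -0.115], TCP at [0.226, -0.556, 0.234] pointing down, gripper open.
Joint ranges: [-2.97, 2.97], [-1.01, 2.36], [0.21, 2.38], [-0.96, 4.11], [0.2, 2.71], [-2.98, 2.98]. Speed limits (rad/s): [2.39, 2.39, 3.14, 3.14, 3.14, 3.14].

INTERFACE

Orientations are given as a unit quaternion [x, y, z, w].
In Python, from rig import * gives the robot as it stands.
- The arm moves only by the tool servo_tool, never from a script. Its argument "commands" is text: rows parted by semicolons, each of 6 numbers parted by spaces: the shift along the tool's x, y, z in m, then the turn, a rotation vector about the tool's x, y, z in rad. In form: dx dy dz rx ry rz; .... A call has 1 to 12 rows; each row shifts and turns the commanded pose from where the row before left it, along the tool's axes as they then stand; what a row does not reach is not made up. A row lasts 1/8 s, in which the tool goes at most 62.5 mm and 10.7 degrees, less where a joint would pass 70% of its speed; a pose out of reach is approached as far as the arm can. A call is refused whole if a number of a shift passes 0.0625 or a number of a turn 0.188, either way. A call with a gripper value outside its range is refused whole. "grip" is the closure, from 0 (fully open) to 1 (shut), set as the call begins (left out, the last holds). The fingers move at their own pace and stop on an object; the grip force is fixed at half the most. Time passes only in rows, so rows that do not move let the fingers close. It gives the time, the measured TCP pose, the force, the opening and the grip force at its end, in the units of the state.
- read_state(): the state, without advancing time (a new reading comes with each control period).
- read_camera(name): name is "side" or "top"; returns the picture (384x512x3 uint8, red, green, blue); there is no depth.
- calibration(name): a dict with "mtx" (3x3 intrinsics, pixels), "extrinsics" (4x4, takes a point from world to camera coordinates). Camera axes: x right, y down, z forward; pixel columns grow to the right and rows downward; lengths in m; the calibration is good to about 2 mm. A picture is of the moment at which its call begins. calibration takes no time and is no camera call.
- finish_job(): hands the job in; it is judged then, once.
The state is a dict: "t": time; "joint_pos": joint angles; "dq": joint speeds; "effort": joint torques, N m; "ee_pos": TCP position; "ee_rot": TCP orientation; "wrist_force": force on the tool from outside, world axes, zero at the start; "ft_torque": the same for the moment, N m; "finger_gap": finger opening in m; "grasp_force": force on a finger pad.
Only numpy, scipy, OpenCV 4.12 (cv2) and the standard library are available. Lean on these libraries where they do the work, as an engineer would, in place of code of your own. Each camera call takes 0.05 s, during which the arm holds its last target. There are 200 camera calls.

## Working session

There is one attempt and no reset: what is moved stays moved. The work goes in short steps, Python scripts to look and compute and a tool call to move; the robot and the scene stay as the last step left them, time stands still between calls to the robot, and variables do not carry over. Pictures are saved under pics/ and viewed, at most 10 in all, crops included, and the job is handed in when it is done.

Besides the shell and the picture viewer there is one more tool, called in YAML: its name, and indented under it one key for each argument. servo_tool: Moves the arm, as the interface text tells. Its arguments: {"type":"object","properties":{"commands":{"type":"string"},"grip":{"type":"number"}},"required":["commands"]}

```bash
mkdir -p pics; ls; python3 - <<'E'
from rig import *
import cv2,numpy as np
for n in("top","side"):
    cv2.imwrite(f"pics/{n}0.png",cv2.cvtColor(read_camera(n),cv2.COLOR_RGB2BGR)); c=calibration(n); print(n,np.round(c["mtx"],1).tolist(),np.round(c["extrinsics"],3).tolist())
s=read_state();print(s["t"],s["ee_pos"],s["ee_rot"],[k for k in s])
E
```

```text
pics
top [[437.9, 0.0, 250.1], [0.0, 437.9, 191.8], [0.0, 0.0, 1.0]] [[-0.026, -1.0, -0.015, 0.021], [-0.997, 0.027, -0.078, 0.541], [0.079, 0.013, -0.997, 1.333], [0.0, 0.0, 0.0, 1.0]]
side [[453.4, 0.0, 253.5], [0.0, 453.4, 190.5], [0.0, 0.0, 1.0]] [[-0.701, -0.713, 0.014, 0.372], [-0.38, 0.356, -0.854, 0.27], [0.604, -0.604, -0.521, 0.934], [0.0, 0.0, 0.0, 1.0]]
0.1 [ 0.2255975  -0.55533247  0.2329475 ] [ 9.81452746e-01  1.91702589e-01 -7.03392701e-05 -7.86911490e-04] ['t', 'joint_pos', 'dq', 'effort', 'ee_pos', 'ee_rot', 'wrist_force', 'ft_torque', 'grasp_force', 'finger_gap']
```

View pics/top0.png

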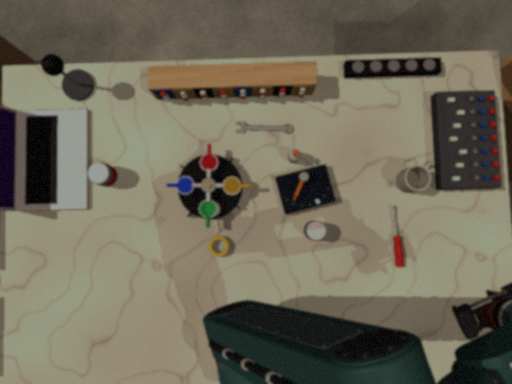

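View pics/side0.png

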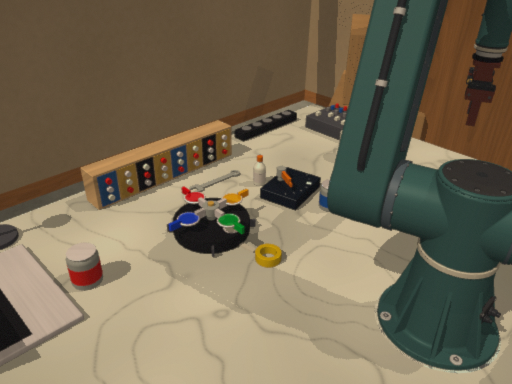

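Top view: wheel hub at about (208,185), with red up, amber right (232,185), green down and blue left. The dimmer box is at (306,190) with its pointer hub at (304,177). I'll zoom in on both.

```bash
cat > h.py <<'E'
from rig import *
import cv2,numpy as np
def proj(n,p):
    c=calibration(n); e=np.array(c["extrinsics"]); q=e[:3,:3]@np.asarray(p,float)+e[:3,3]; q=np.array(c["mtx"])@q; return q[:2]/q[2]
def ray(n,uv,z):
    c=calibration(n); e=np.array(c["extrinsics"]); R,t=e[:3,:3],e[:3,3]
    o=-R.T@t; d=R.T@np.linalg.inv(c["mtx"])@np.array([uv[0],uv[1],1.]); return o+d*(z-o[2])/d[2]
def blob(img,lo,hi,box,amin=4):
    x0,y0,x1,y1=box; h=cv2.cvtColor(img,cv2.COLOR_RGB2HSV)[y0:y1,x0:x1]
    m=cv2.inRange(h,np.array(lo),np.array(hi)); n,l,s,c=cv2.connectedComponentsWithStats(m)
    return [(int(s[i,4]),(c[i]+[x0,y0]).round(2).tolist()) for i in range(1,n) if s[i,4]>=amin]
E
python3 - <<'E'
from h import *
t=cv2.imread("pics/top0.png");s=cv2.imread("pics/side0.png")
a=cv2.resize(t[140:250,165:345],None,fx=4.4,fy=4.4,interpolation=cv2.INTER_CUBIC)
cv2.imwrite("pics/t1.png",a)
b=cv2.resize(s[145:275,155:335],None,fx=4.4,fy=4.4,interpolation=cv2.INTER_CUBIC)
cv2.imwrite("pics/s1.png",b)
E
```

```text
(no output)
```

View pics/t1.png

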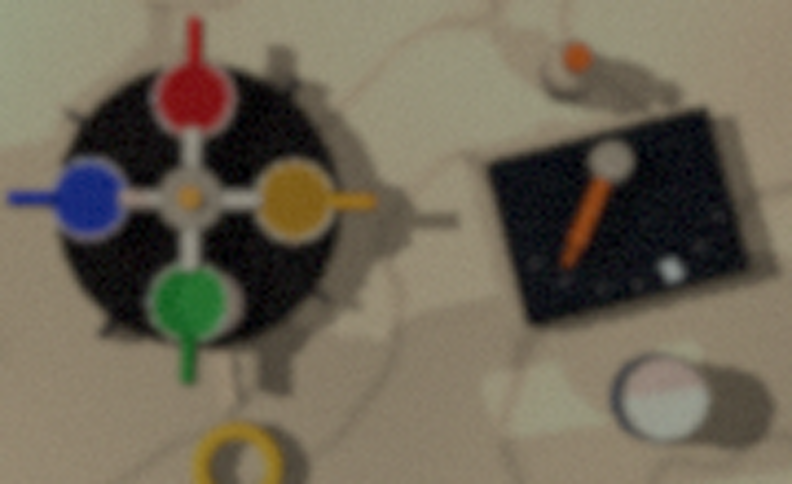

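View pics/s1.png

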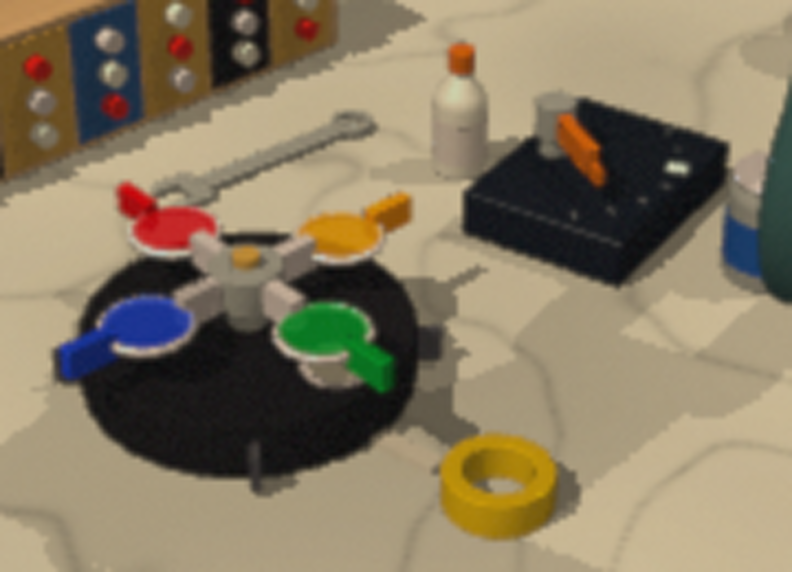

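The zoom shows the window (pale rim) under the green arm, slightly to its right, and the tongue near top-crop (238,375). So amber has to go about 80° clockwise, and the pointer has to turn counter-clockwise to the white mark at (671,270).

```bash
cat > m.py <<'E'
from h import *
def wheel(img,n="top"):
    cols=dict(red=([0,150,60],[8,255,255]),amber=([15,140,90],[24,255,255]),blue=([112,140,60],[128,255,255]),green=([50,120,40],[75,255,255]))
    box=(160,135,262,236) if n=="top" else (160,180,255,240)
    r={}
    for k,(lo,hi) in cols.items():
        b=sorted(blob(img,lo,hi,box))
        if b: r[k]=(b[-1][0],ray(n,b[-1][1],.073)[:2])
    return r
E
python3 - <<'E'
from m import *
for n in("top","side"):
    img=cv2.cvtColor(cv2.imread(f"pics/{n}0.png"),cv2.COLOR_BGR2RGB)
    w=wheel(img,n)
    for k in w: print(n,k,w[k][0],w[k][1].round(4))
    c=np.mean([w[k][1] for k in w],0); print("c",c)
    for k in w: d=w[k][1]-c; print(k,np.hypot(*d).round(4),np.degrees(np.arctan2(d[1],d[0])).round(1))
    b=(275,160,340,220) if n=="top" else (255,160,325,215)
    ob=blob(img,[3,150,90],[14,255,255],b);print("orange",ob)
    h=cv2.cvtColor(img,cv2.COLOR_RGB2HSV)
    wb=blob(img,[0,0,130],[179,70,255],(b[0],b[1],b[2],b[3]));print("white",wb)
    db=blob(img,[0,0,0],[179,255,45],b,50);print("dark",db)
    for u in ([304,176.5] if n=="top" else [281,169],):print("hub",u,ray(n,u,.074))
t=cv2.imread("pics/top0.png");s=cv2.imread("pics/side0.png")
a=cv2.resize(t[195:235,185:240],None,fx=7,fy=7,interpolation=cv2.INTER_CUBIC)
b=cv2.resize(s[210:262,190:265],None,fx=5.3,fy=5.3,interpolation=cv2.INTER_CUBIC)[:280]
f=np.hstack([a,b]);f=cv2.convertScaleAbs(f,alpha=1.6,beta=-40);cv2.imwrite("pics/z1.png",f);print(a.shape,b.shape)
E
```

```text
top red 115 [0.6391 0.1272]
top amber 221 [0.5585 0.0526]
top blue 175 [0.5638 0.2044]
top green 187 [0.4866 0.133 ]
c [0.56201768 0.12930639]
red 0.0772 -1.5
amber 0.0768 -92.6
blue 0.0751 88.6
green 0.0755 177.2
orange [(73, [297.85, 189.23])]
white [(271, [285.02, 166.51]), (206, [333.67, 168.18]), (157, [277.34, 206.95]), (5, [317.4, 201.2]), (454, [319.78, 214.37])]
dark [(1652, [305.57, 189.55])]
hub [304, 176.5] [ 0.57826953 -0.15621533  0.074     ]
side red 136 [0.636  0.1271]
side amber 193 [0.5518 0.047 ]
side blue 251 [0.5578 0.2169]
side green 262 [0.4694 0.1347]
c [0.5537565 0.1314075]
red 0.0824 -3.0
amber 0.0844 -91.3
blue 0.0856 87.3
green 0.0844 177.8
orange [(9, [259.22, 160.44]), (91, [286.44, 178.11])]
white [(1839, [287.87, 185.24]), (7, [308.29, 182.57])]
dark [(1315, [290.47, 189.08])]
hub [281, 169] [ 0.56980746 -0.14923442  0.074     ]Traceback (most recent call last):
  File "<stdin>", line 17, in <module>
    return _nx.concatenate(arrs, 1, dtype=dtype, casting=casting)
           ~~~~~~~~~~~~~~~^^^^^^^^^^^^^^^^^^^^^^^^^^^^^^^^^^^^^^^
ValueError: all the input array dimensions except for the concatenation axis must match exactly, but along dimension 0, the array at index 0 has size 280 and the array at index 1 has size 276
```

```bash
python3 - <<'E'
from m import *
t=cv2.imread("pics/top0.png");s=cv2.imread("pics/side0.png")
a=cv2.resize(t[195:235,185:240],(385,280),interpolation=cv2.INTER_CUBIC)
b=cv2.resize(s[210:262,190:262],(388,280),interpolation=cv2.INTER_CUBIC)
f=np.hstack([a,b]);f=cv2.convertScaleAbs(f,alpha=1.7,beta=-60);cv2.imwrite("pics/z1.png",f)
C=np.array([.562,.129])
for d in range(180,206,5):
    u=np.array([np.cos(np.radians(d)),np.sin(np.radians(d))])
    p=[proj(n,[*(C+r*u),z]) for n in("top","side") for r,z in((.143,.006),(.105,.006),(.07,.04))]
    print(d,np.round([ (p[0]-[185,195])*7,(p[1]-[185,195])*7,(p[2]-[185,195])*7,(p[3]-[190,210])*5.385+[385,0],(p[4]-[190,210])*5.385+[385,0],(p[5]-[190,210])*5.385+[385,0]]).tolist())
E
```

```text
180 [[186.0, 262.0], [185.0, 176.0], [175.0, 95.0], [698.0, 230.0], [641.0, 191.0], [589.0, 99.0]]
185 [[214.0, 260.0], [205.0, 175.0], [189.0, 94.0], [717.0, 217.0], [655.0, 183.0], [599.0, 94.0]]
190 [[242.0, 256.0], [226.0, 172.0], [203.0, 91.0], [734.0, 204.0], [667.0, 173.0], [607.0, 88.0]]
195 [[269.0, 249.0], [246.0, 167.0], [217.0, 88.0], [748.0, 190.0], [678.0, 163.0], [615.0, 81.0]]
200 [[296.0, 240.0], [265.0, 160.0], [230.0, 84.0], [761.0, 175.0], [688.0, 153.0], [621.0, 75.0]]
205 [[322.0, 228.0], [284.0, 152.0], [243.0, 78.0], [771.0, 160.0], [695.0, 142.0], [627.0, 68.0]]
```

View pics/z1.png

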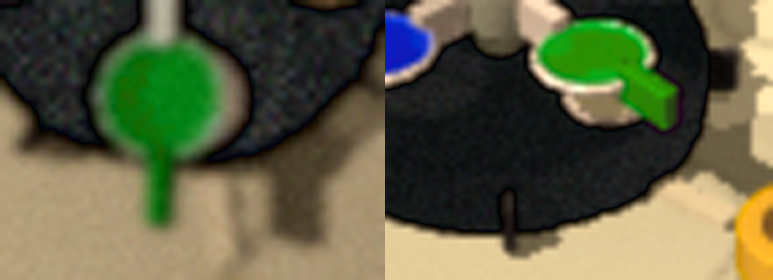

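The tongue ends near crop (225,250), which puts its direction at about 187°. The rim visible beside the green filter agrees. I'll push amber part-way, then measure the uncovered window. First I need the fingertip overhang and better dimmer numbers.

```bash
python3 - <<'E'
import rig; print([k for k in dir(rig) if not k.startswith("_")], getattr(rig,"finger_overhang",None))
from m import *
img=cv2.cvtColor(cv2.imread("pics/top0.png"),cv2.COLOR_BGR2RGB)
h=cv2.cvtColor(img,cv2.COLOR_RGB2HSV)
# lamp disc / dimmer top by dark contours
m=cv2.inRange(h,(0,0,0),(179,255,50))
cs,_=cv2.findContours(m[165:225,270:345],cv2.RETR_EXTERNAL,cv2.CHAIN_APPROX_NONE)
c=max(cs,key=cv2.contourArea); r=cv2.minAreaRect(c); bx=cv2.boxPoints(r)+[270,165]
P=np.array([ray("top",p,.035)[:2] for p in bx]); print("box",P.round(4).tolist(),"ctr",P.mean(0).round(4),[np.linalg.norm(P[i]-P[(i+1)%4]).round(4) for i in range(4)])
ax=None
for i in range(4):
    d=P[(i+1)%4]-P[i]
    if np.linalg.norm(d)>.14: print("long edge ang",np.degrees(np.arctan2(d[1],d[0])))
o=cv2.inRange(h,(3,150,90),(14,255,255)); o[:, :280]=0;o[:,330:]=0;o[:165]=0;o[225:]=0
ys,xs=np.nonzero(o); Q=np.array([ray("top",(x,y),.07)[:2] for x,y in zip(xs,ys)])
u,s,v=np.linalg.svd(Q-Q.mean(0)); print("ptr mean",Q.mean(0),"ang",np.degrees(np.arctan2(v[0,1],v[0,0])))
print("mark",ray("top",(317.4,201.2),.035),ray("side",(308.29,182.57),.035))
print("bystanders",[ (k,ray("top",p,z)[:2].round(3).tolist()) for k,p,z in (("glue",(296,153),.095),("bluetin",(316,230),.075),("tape",(220,246),.024))])
s=read_state(); print(s["ee_pos"],s["joint_pos"],s["finger_gap"])
E
```

```text
['PlanningError', 'calibration', 'finger_overhang', 'finish_job', 'read_camera', 'read_state'] 0.011
box [[0.5829, -0.0734], [0.619, -0.2277], [0.5051, -0.2525], [0.4694, -0.0992]] ctr [ 0.5441 -0.1632] [np.float64(0.1585), np.float64(0.1166), np.float64(0.1574), np.float64(0.1165)]
long edge ang -76.84334128083687
long edge ang 103.12922471446983
ptr mean [ 0.54112825 -0.13702649] ang 154.55493984579374
mark [ 0.50574676 -0.19862578  0.035     ] [ 0.50506377 -0.20060741  0.035     ]
bystanders [('glue', [0.646, -0.133]), ('bluetin', [0.419, -0.186]), ('tape', [0.377, 0.102])]
[ 0.2255975  -0.55533247  0.2329475 ] [-1.30011389e+00  3.59362080e-01  1.51129363e+00 -1.87850357e-05
  1.27251694e+00 -1.15105385e-01] 0.08777664197823021
```

servo_tool:
  commands: "0.0465 -0.0327 0 0 0 0;0.0465 -0.0327 0 0 0 0;0.0465 -0.0327 0 0 0 0;0.0465 -0.0327 0 0 0 0;0.0465 -0.0327 0 0 0 0;0.0465 -0.0327 0 0 0 0;0.0465 -0.0327 0 0 0 0;0.0465 -0.0327 0 0 0 0;0.0465 -0.0327 0 0 0 0;0.0465 -0.0327 0 0 0 0;0.0465 -0.0327 0 0 0 0;0.0465 -0.0327 0 0 0 0"
  grip: 1

```text
t: 1.6
ee_pos: [0.5957, 0.0194, 0.2333]
ee_rot: [0.981, 0.192, -0.0, -0.0]
wrist_force: [1.4, -0.1, -0.5]
finger_gap: 0.0005
grasp_force: 0.0
```

servo_tool:
  commands: "0 0 0 0 0 -0.164;0 0 0 0 0 -0.164;0 0 0 0 0 -0.164;0 0 0 0 0 -0.164;0 0 0 0 0 -0.164;0 0 0 0 0 -0.164;0 0 0 0 0 -0.164;0 0 0 0 0 0;0 0 0 0 0 0"

```text
t: 2.72
ee_pos: [0.5949, 0.0177, 0.2334]
ee_rot: [0.721, 0.693, -0.0, -0.0]
wrist_force: [0.1, -0.0, 0.5]
finger_gap: 0.0003
grasp_force: 0.0
```

servo_tool:
  commands: "0 0 0.04 0 0 0;0 0 0.04 0 0 0;0 0 0.04 0 0 0;0 0 0.03 0 0 0;0 0 0.022 0 0 0;0 0 0 0 0 0;0 -0.006 0 0 0 0;0 -0.006 0 0 0 0;0 -0.004 0 0 0 0;0 -0.003 0 0 0 0;0 0 0 0 0 0"

```text
t: 4.1
ee_pos: [0.5759, 0.0184, 0.0619]
ee_rot: [0.72, 0.694, 0.0, 0.0]
wrist_force: [-0.2, -0.1, -0.2]
finger_gap: 0.0003
grasp_force: 0.0
```

servo_tool:
  commands: "-0.001 -0.0077 0 0 0 0.07;-0.001 -0.0077 0 0 0 0.07;-0.001 -0.0077 0 0 0 0.07;-0.001 -0.0077 0 0 0 0.07;-0.001 -0.0077 0 0 0 0.07;-0.001 -0.0077 0 0 0 0.07;-0.001 -0.0077 0 0 0 0.07;-0.001 -0.0077 0 0 0 0.07;-0.001 -0.0077 0 0 0 0.07;-0.001 -0.0077 0 0 0 0.07;0 0 0 0 0 0;0 0 0 0 0 0"

```text
t: 5.6
ee_pos: [0.5023, 0.0352, 0.0618]
ee_rot: [0.914, 0.406, 0.0, 0.0]
wrist_force: [-0.3, -0.2, 0.2]
finger_gap: 0.0002
grasp_force: 0.0
```

```bash
python3 - <<'E'
from m import *
for n in("top","side"): cv2.imwrite(f"pics/{n}1.png",cv2.cvtColor(read_camera(n),cv2.COLOR_RGB2BGR))
t=cv2.imread("pics/top1.png");s=cv2.imread("pics/side1.png")
a=cv2.resize(t[140:240,160:262],(408,400),interpolation=cv2.INTER_CUBIC)
b=cv2.resize(s[170:265,160:255],(392,400),interpolation=cv2.INTER_CUBIC)
cv2.imwrite("pics/z2.png",np.hstack([a,b]))
w=wheel(cv2.cvtColor(t,cv2.COLOR_BGR2RGB)); print(w)
E
```

```text
{'red': (75, array([0.62792472, 0.07478517])), 'blue': (167, array([0.60705529, 0.18675178])), 'green': (199, array([0.50241959, 0.17583979]))}
```

View pics/z2.png

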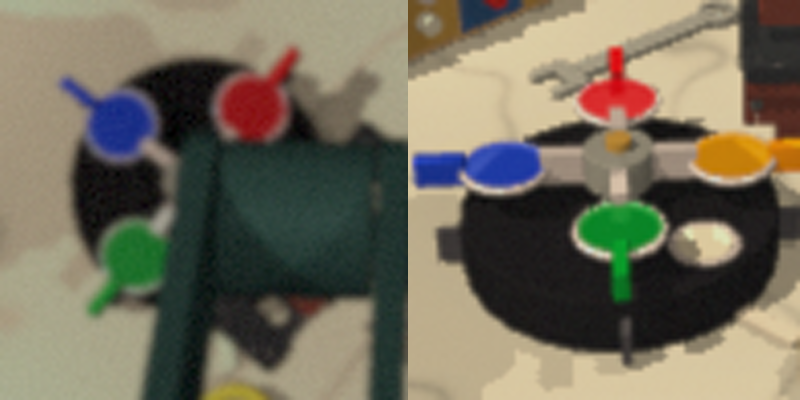

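The wheel turns freely. Side crop: the window is uncovered at about (706,243), with green at (620,230). I'll lift off and clear the top view to measure the window and axis.

servo_tool:
  commands: "0 0.006 0 0 0 0;0 0.006 0 0 0 0;0 0 -0.05 0 0 0;0 0 -0.05 0 0 0;-0.037 0.0335 0 0 0 0;-0.037 0.0335 0 0 0 0;-0.037 0.0335 0 0 0 0;-0.037 0.0335 0 0 0 0;-0.037 0.0335 0 0 0 0;-0.037 0.0335 0 0 0 0;0 0 0 0 0 0;0 0 0 0 0 0"

```text
t: 7.2
ee_pos: [0.51, -0.272, 0.1613]
ee_rot: [0.915, 0.405, -0.0, -0.001]
wrist_force: [-0.1, 1.1, -0.2]
finger_gap: 0.0001
grasp_force: 0.0
```

```bash
python3 - <<'E'
from m import *
for n in("top","side"): cv2.imwrite(f"pics/{n}2.png",cv2.cvtColor(read_camera(n),cv2.COLOR_RGB2BGR))
t=cv2.imread("pics/top2.png");s=cv2.imread("pics/side2.png")
for n,im in(("top",t),("side",s)):
    w=wheel(cv2.cvtColor(im,cv2.COLOR_BGR2RGB),n)
    for k in w: print(n,k,w[k][0],w[k][1].round(4))
    rgb=cv2.cvtColor(im,cv2.COLOR_BGR2RGB)
    print("white",blob(rgb,[0,0,110],[179,90,255],(185,195,235,222) if n=="top" else (221,215,242,237)))
a=cv2.resize(t[140:240,160:262],(408,400),interpolation=cv2.INTER_CUBIC)
b=cv2.resize(s[170:265,160:255],(392,400),interpolation=cv2.INTER_CUBIC)
cv2.imwrite("pics/z3.png",np.hstack([a,b]))
E
```

```text
top red 56 [0.637  0.0759]
top amber 225 [0.513  0.0701]
top blue 165 [0.6071 0.1868]
top green 184 [0.5027 0.1772]
white [(57, [195.61, 200.42]), (4, [218.75, 195.25]), (170, [213.49, 208.48]), (12, [185.42, 208.58]), (237, [211.33, 218.58])]
side red 114 [0.6144 0.0826]
side amber 208 [0.5061 0.07  ]
side blue 213 [0.6076 0.1964]
side green 223 [0.4933 0.1814]
white [(7, [221.29, 224.0]), (138, [232.31, 227.42])]
```

View pics/z3.png

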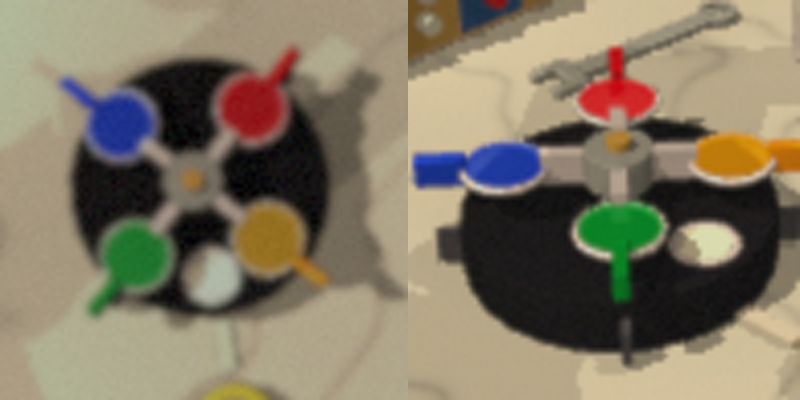

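Top crop: the window is clear at (212,277), amber at (268,238), the hub at (192,180) and the tongue at (228,345). Next I'll work out the angles.

```bash
cat >> m.py <<'E'
def axis(img,n="top"):
    h=cv2.cvtColor(img,cv2.COLOR_RGB2HSV); w=wheel(img,n)
    m=((h[...,0]<9)|(h[...,0]>170))&(h[...,1]>130)&(h[...,2]>50)
    x0,y0,x1,y1=(160,135,262,236); k=np.zeros_like(m);k[y0:y1,x0:x1]=1
    nn,l,s,c=cv2.connectedComponentsWithStats((m&k).astype(np.uint8)); i=1+np.argmax(s[1:,4]); w["red"]=(s[i,4],ray(n,c[i],.073)[:2])
    off=dict(amber=0,red=90,blue=180,green=270)
    C=np.mean([w[k][1] for k in w],0); an=[]
    for k in w:
        d=w[k][1]-C; an.append((np.degrees(np.arctan2(d[1],d[0]))-off[k])%360)
    return C,an,w
E
python3 - <<'E'
from m import *
from scipy.optimize import least_squares
for n,px in(("top",(213.49,208.48)),("side",(232.31,227.42))):
    im=cv2.cvtColor(cv2.imread(f"pics/{n}2.png"),cv2.COLOR_BGR2RGB)
    C,an,w=axis(im,n); W=ray(n,px,.04)[:2]; d=W-C
    print(n,"C",C.round(4),"amber",np.round(an,1),np.mean(an).round(1),"win",W.round(4),np.hypot(*d).round(4),(np.degrees(np.arctan2(d[1],d[0]))%360).round(1))
T=ray("top",(217,226.2),.006)[:2];print("tongue",T, [ (np.degrees(np.arctan2(*(T-c)[::-1]))%360).round(1) for c in ([.561,.129],)])
im=cv2.cvtColor(cv2.imread("pics/top2.png"),cv2.COLOR_BGR2RGB)
print("cap",ray("top",(208.3,185),.088))
h=cv2.cvtColor(im,cv2.COLOR_RGB2HSV);m=cv2.inRange(h,(0,0,0),(179,255,50))[140:235,165:258]
c=max(cv2.findContours(m,0,1)[0],key=cv2.contourArea);e=cv2.minEnclosingCircle(c);print("disc",ray("top",(e[0][0]+165,e[0][1]+140),.04),e)
E
```

```text
top C [0.5608 0.129 ] amber [231.7 231.  231.3 230.3] 231.1 win [0.4919 0.1184] 0.0697 188.7
side C [0.5559 0.1323] amber [230.  231.4 231.1 231.9] 231.1 win [0.4877 0.1182] 0.0696 191.7
tongue [0.4378889  0.11190371] [np.float64(187.9)]
cap [0.55940569 0.12771072 0.088     ]
disc [0.56432483 0.05804872 0.04      ] ((67.75806427001953, 44.24193572998047), 17.286706924438477)
```

servo_tool:
  commands: "0.037 -0.0335 0 0 0 0;0.037 -0.0335 0 0 0 0;0.037 -0.0335 0 0 0 0;0.037 -0.0335 0 0 0 0;0.037 -0.0335 0 0 0 0;0.037 -0.0335 0 0 0 0;0 0 0 0 0 0;0 0 0.05 0 0 0;0 0 0.05 0 0 0;0 -0.006 0 0 0 0;0 -0.006 0 0 0 0;0 0 0 0 0 0"

```text
t: 8.8
ee_pos: [0.5028, 0.0354, 0.0636]
ee_rot: [0.914, 0.405, 0.001, 0.001]
wrist_force: [-1.0, -0.3, -0.3]
finger_gap: 0.0003
grasp_force: 0.0
```

servo_tool:
  commands: "-0.001 -0.0077 0 0 0 0.07;-0.001 -0.0077 0 0 0 0.07;-0.001 -0.0077 0 0 0 0.07;-0.001 -0.0077 0 0 0 0.07;-0.001 -0.0077 0 0 0 0.07;-0.001 -0.0077 0 0 0 0.07;-0.001 -0.0077 0 0 0 0.07;-0.001 -0.0077 0 0 0 0.07;-0.001 -0.0077 0 0 0 0.07;-0.001 -0.0077 0 0 0 0.07;-0.0004 -0.0033 0 0 0 0.03;0 0 0 0 0 0"

```text
t: 10.3
ee_pos: [0.4561, 0.0992, 0.0626]
ee_rot: [0.999, 0.052, 0.001, -0.0]
wrist_force: [-0.5, -0.4, 0.2]
finger_gap: 0.0004
grasp_force: 0.0
```

```bash
python3 - <<'E'
from m import *
im=read_camera("side"); cv2.imwrite("pics/side3.png",cv2.cvtColor(im,cv2.COLOR_RGB2BGR))
print(axis(im,"side"))
E
```

```text
(array([0.56212045, 0.11385105]), [np.float64(195.84968534305165), np.float64(176.0483742284078), np.float64(201.26573647881656), np.float64(191.3261138332373)], {'red': (np.int32(500), array([ 0.6017495 , -0.02573291])), 'amber': (230, array([0.46679582, 0.12043592])), 'blue': (155, array([0.63850082, 0.1435779 ])), 'green': (276, array([0.54143567, 0.21712327]))})
```

servo_tool:
  commands: "0 0.006 0 0 0 0;0 0.006 0 0 0 0;0 0 -0.05 0 0 0;0 0 -0.05 0 0 0;0 0.05 0 0 0 0;0 0.05 0 0 0 0;0 0.05 0 0 0 0;0 0.05 0 0 0 0;0 0.05 0 0 0 0;0 0.05 0 0 0 0;0 0 0 0 0 0;0 0 0 0 0 0"

```text
t: 11.85
ee_pos: [0.4866, -0.211, 0.1612]
ee_rot: [0.999, 0.051, -0.001, -0.001]
wrist_force: [-1.4, -0.1, -0.1]
finger_gap: -0.0001
grasp_force: 0.0
```

```bash
python3 - <<'E'
from m import *
for n in("top","side"):
    im=read_camera(n); cv2.imwrite(f"pics/{n}4.png",cv2.cvtColor(im,cv2.COLOR_RGB2BGR))
    C,an,w=axis(im,n); print(n,C.round(4),np.round(an,1),np.mean(an).round(2),w)
t=cv2.imread("pics/top4.png");s=cv2.imread("pics/side4.png")
a=cv2.resize(t[140:240,160:262],(408,400),interpolation=cv2.INTER_CUBIC)
b=cv2.resize(s[170:265,160:255],(392,400),interpolation=cv2.INTER_CUBIC)
cv2.imwrite("pics/z4.png",np.hstack([a,b]))
E
```

```text
top [0.5607 0.1289] [188.5 188.2 189.1 188.4] 188.54 {'red': (np.int32(231), array([0.57207286, 0.05314695])), 'amber': (214, array([0.48657556, 0.118303  ])), 'blue': (173, array([0.63454629, 0.14079141])), 'green': (179, array([0.54976261, 0.20349735]))}
side [0.5547 0.132 ] [188.7 189.4 187.8 188.9] 188.66 {'red': (np.int32(180), array([0.56730643, 0.04914264])), 'amber': (285, array([0.47165672, 0.11823935])), 'blue': (157, array([0.63836059, 0.14335649])), 'green': (276, array([0.54143574, 0.21706321]))}
```

View pics/z4.png

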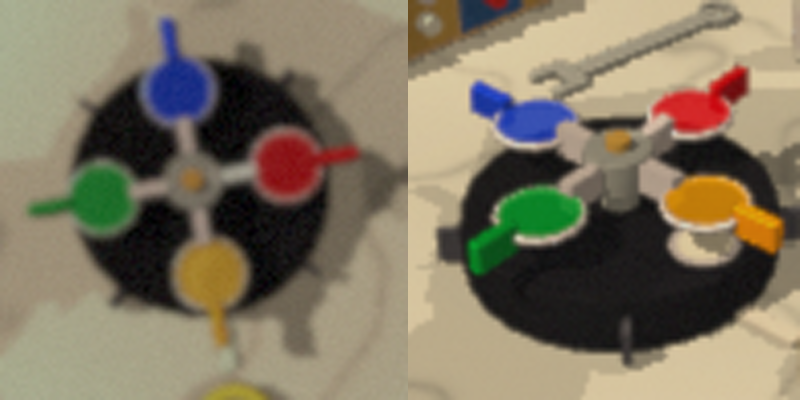

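The amber filter sits over the window: amber 188.5° against window about 188.5°, and in the top crop the amber tab at (222,330) lines up with the tongue at (228,350). Now the dimmer.

servo_tool:
  commands: "0 0 0 0 0 0.138;0 0 0 0 0 0.138;0 0 0 0 0 0.138;0 0 0 0 0 0.136;0.0045 -0.0416 0 0 0 0;0.0045 -0.0416 0 0 0 0;0.0045 -0.0416 0 0 0 0;0 0 0 0 0 0;0 0 0 0 0 0"

```text
t: 13.08
ee_pos: [0.5528, -0.1037, 0.1616]
ee_rot: [0.975, -0.22, -0.0, 0.0]
wrist_force: [-0.4, -0.3, 0.2]
finger_gap: 0.0007
grasp_force: 0.0
```

servo_tool:
  commands: "0 0 0.04 0 0 0;0 0 0.04 0 0 0;0 0 0.0215 0 0 0;0 0 0 0 0 0;0 0.006 0 0 0 0;0 0.006 0 0 0 0;0 0.006 0 0 0 0;0 0.004 0 0 0 0;0 0 0 0 0 0"

```text
t: 14.2
ee_pos: [0.544, -0.1247, 0.0604]
ee_rot: [0.975, -0.221, 0.0, -0.0]
wrist_force: [0.6, -0.7, -0.3]
finger_gap: 0.0009
grasp_force: 0.0
```

servo_tool:
  commands: "-0.0008 0.0032 0 0 0 -0.07;-0.0008 0.0032 0 0 0 -0.07;-0.0008 0.0032 0 0 0 -0.07;-0.0008 0.0032 0 0 0 -0.07;-0.0008 0.0032 0 0 0 -0.07;-0.0008 0.0032 0 0 0 -0.07;-0.0008 0.0032 0 0 0 -0.07;-0.0008 0.0032 0 0 0 -0.07;-0.0008 0.0032 0 0 0 -0.07;-0.0008 0.0032 0 0 0 -0.07;0 0 0 0 0 0"

```text
t: 15.58
ee_pos: [0.5322, -0.1542, 0.0602]
ee_rot: [0.992, 0.126, 0.0, -0.0]
wrist_force: [0.4, 0.8, -0.2]
finger_gap: 0.0005
grasp_force: 0.6
```

```bash
cat >> m.py <<'E'
def pointer(img,n="top"):
    h=cv2.cvtColor(img,cv2.COLOR_RGB2HSV)
    o=cv2.inRange(h,(3,150,90),(14,255,255)); k=np.zeros_like(o)
    if n=="top": k[165:225,280:330]=1
    else: k[163:215,262:325]=1
    ys,xs=np.nonzero(o*k); 
    if len(xs)<10: return None
    Q=np.array([ray(n,(x,y),.07)[:2] for x,y in zip(xs,ys)]); v=np.linalg.svd(Q-Q.mean(0))[2][0]; d=Q.mean(0)-[.5782,-.1553]
    return len(xs),Q.mean(0).round(4),np.degrees(np.arctan2(v[1],v[0]))%180+180*0,np.degrees(np.arctan2(d[1],d[0]))%360
E
python3 - <<'E'
from m import *
for n in("top","side"):
    im=read_camera(n); cv2.imwrite(f"pics/{n}5.png",cv2.cvtColor(im,cv2.COLOR_RGB2BGR)); print(n,pointer(im,n))
    print(pointer(cv2.cvtColor(cv2.imread(f"pics/{n}4.png"),cv2.COLOR_BGR2RGB),n))
E
```

```text
top None
(75, array([ 0.5409, -0.1366]), np.float64(154.08144362459188), np.float64(153.40472186591663))
side (110, array([ 0.5443, -0.1616]), np.float64(168.27963003025906), np.float64(190.51311123747988))
(92, array([ 0.5273, -0.1262]), np.float64(146.61310314897753), np.float64(150.25949563183156))
```

servo_tool:
  commands: "-0.0008 0.0032 0 0 0 -0.07;-0.0008 0.0032 0 0 0 -0.07;-0.0004 0.0014 0 0 0 -0.03;0 0 0 0 0 0;0 -0.006 0 0 0 0;0 -0.006 0 0 0 0;0 0 -0.05 0 0 0;0 0 -0.05 0 0 0;0 0.06 0 0 0 0;0 0.06 0 0 0 0;0 0.06 0 0 0 0;0 0 0 0 0 0"

```text
t: 17.18
ee_pos: [0.6031, -0.3196, 0.1599]
ee_rot: [0.978, 0.209, 0.001, 0.001]
wrist_force: [0.1, 0.6, 0.3]
finger_gap: 0.0001
grasp_force: 0.0
```

```bash
python3 - <<'E'
from m import *
for n in("top","side"):
    im=read_camera(n); cv2.imwrite(f"pics/{n}6.png",cv2.cvtColor(im,cv2.COLOR_RGB2BGR)); print(n,pointer(im,n))
    print("white",blob(im,[0,0,110],[179,90,255],(308,192,325,208) if n=="top" else (300,176,317,190)))
E
```

```text
top (93, array([ 0.5418, -0.1745]), np.float64(26.91023729167665), np.float64(207.8779279037783))
white [(23, [317.09, 200.83]), (19, [320.26, 206.47])]
side (143, array([ 0.5292, -0.1627]), np.float64(9.722729659693243), np.float64(188.53596084052532))
white [(10, [308.4, 182.7])]
```

servo_tool:
  commands: "0 -0.06 0 0 0 0;0 -0.06 0 0 0 0;0 -0.06 0 0 0 0;0 0 0 0 0 0;0 0 0.05 0 0 0;0 0 0.05 0 0 0;0 0 0 0 0 0;0 0.006 0 0 0 0;0 0.006 0 0 0 0;0 0 0 0 0 0;-0.0006 0.0023 0 0 0 -0.05;0 0 0 0 0 0"

```text
t: 18.77
ee_pos: [0.5335, -0.1652, 0.061]
ee_rot: [0.972, 0.234, 0.001, 0.0]
wrist_force: [0.6, 0.2, 0.1]
finger_gap: 0.0004
grasp_force: 0.0
```

servo_tool:
  commands: "0 0 0 0 0 0;0 -0.006 0 0 0 0;0 -0.006 0 0 0 0;0 0 -0.05 0 0 0;0 0 -0.05 0 0 0;0 0.06 0 0 0 0;0 0.06 0 0 0 0;0 0.06 0 0 0 0;0 0 0 0 0 0;0 0 0 0 0 0"

```text
t: 20.02
ee_pos: [0.6087, -0.3132, 0.1593]
ee_rot: [0.972, 0.234, -0.001, -0.001]
wrist_force: [0.1, 1.0, -0.3]
finger_gap: 0.0006
grasp_force: 0.0
```

```bash
python3 - <<'E'
from m import *
for n in("top","side"):
    im=read_camera(n); cv2.imwrite(f"pics/{n}7.png",cv2.cvtColor(im,cv2.COLOR_RGB2BGR)); print(n,pointer(im,n)); print(np.mean(axis(im,n)[1]))
m=ray("top",(317.09,200.83),.035)[:2]-[.5782,-.1553];print(np.hypot(*m),np.degrees(np.arctan2(m[1],m[0]))%360)
t=cv2.imread("pics/top7.png");s=cv2.imread("pics/side7.png")
a=cv2.resize(t[160:225,270:345],(460,400),interpolation=cv2.INTER_CUBIC)
b=cv2.resize(s[155:215,258:308],(335,400),interpolation=cv2.INTER_CUBIC)
cv2.imwrite("pics/z5.png",np.hstack([a,b]))
E
```

```text
top (93, array([ 0.5435, -0.1775]), np.float64(32.29268641831416), np.float64(212.64165472641434))
188.69702231116045
side (139, array([ 0.5298, -0.1653]), np.float64(19.023652338041757), np.float64(191.6585396975129))
188.7209636644958
0.08296680923294963 210.75469711639641
```

View pics/z5.png

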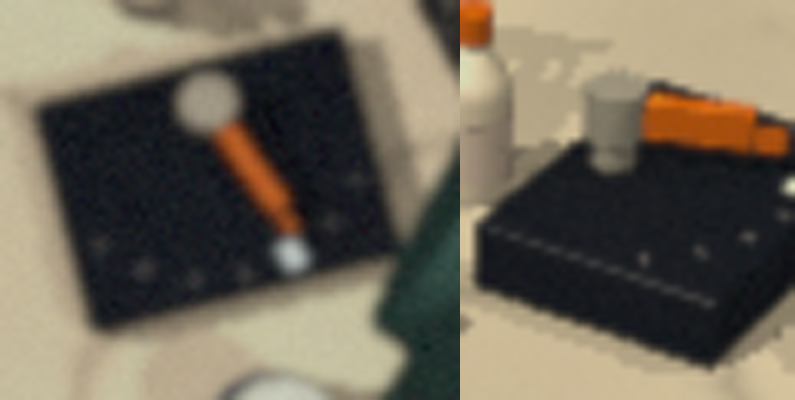

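Top crop: the pointer tip at (297,230) is slightly past the mark at (292,255). I'll compare it with projected angles before correcting.

```bash
python3 - <<'E'
from m import *
im=cv2.cvtColor(cv2.imread("pics/top7.png"),cv2.COLOR_BGR2RGB)
h=cv2.cvtColor(im,cv2.COLOR_RGB2HSV);g=im.astype(float);wt=np.clip(g[...,0]-g[...,2]-20,0,None)
for r in (182,185,188,191,193,194,195,196):
    w=wt[r,295:330]; print(r,round((w*np.arange(295,330)).sum()/w.sum(),2),w.sum().round(),end=" | ")
print()
P=np.array([.5783,-.1556])
for a in (209,210.5,212,213.5):
    u=np.array([np.cos(np.radians(a)),np.sin(np.radians(a))])
    print(a,[proj("top",[*(P+r*u),z]).round(2).tolist() for r,z in((.02,.07),(.035,.07),(.055,.07),(.072,.06),(.085,.035))])
g2=im[190:212,305:330].astype(float);w=np.clip(g2.min(2)-95,0,None);w[14:]=0
ys,xs=np.mgrid[190:212,305:330];print("mark",(w*xs).sum()/w.sum(),(w*ys).sum()/w.sum())
# before pointer was near: picture 4
im=cv2.cvtColor(cv2.imread("pics/top4.png"),cv2.COLOR_BGR2RGB);g2=im[190:212,305:330].astype(float);w=np.clip(g2.min(2)-95,0,None);w[16:]=0
print("mark",(w*xs).sum()/w.sum(),(w*ys).sum()/w.sum())
E
```

```text
182 307.49 600.0 | 185 309.32 642.0 | 188 311.4 656.0 | 191 313.6 662.0 | 193 314.33 458.0 | 194 314.98 350.0 | 195 315.91 310.0 | 196 316.45 287.0 | 
209 [[307.12, 182.39], [309.72, 186.71], [313.2, 192.47], [315.72, 197.6], [316.83, 201.8]]
210.5 [[307.27, 182.3], [309.98, 186.55], [313.62, 192.22], [316.25, 197.28], [317.45, 201.42]]
212 [[307.41, 182.2], [310.24, 186.38], [314.02, 191.96], [316.78, 196.94], [318.06, 201.03]]
213.5 [[307.56, 182.11], [310.49, 186.21], [314.42, 191.69], [317.3, 196.58], [318.66, 200.62]]
mark 317.1843137254902 200.94019607843137
mark nan nan<stdin>:15: RuntimeWarning: invalid value encountered in scalar divide
```

The pointer is at about 212.3° and the mark at about 210.7°. I'll nudge it back about 1.6° from the other side.

servo_tool:
  commands: "0 0 0 0 0 -0.063;0.0047 -0.058 0 0 0 0;0.0047 -0.058 0 0 0 0;0 0 0 0 0 0;0 0 0 0 0 0"

```text
t: 20.75
ee_pos: [0.5586, -0.209, 0.1608]
ee_rot: [0.964, 0.266, 0.0, 0.0]
wrist_force: [0.0, -0.9, 0.1]
finger_gap: 0.0005
grasp_force: 0.0
```

servo_tool:
  commands: "0 0 0.04 0 0 0;0 0 0.04 0 0 0;0 0 0.019 0 0 0;0 0 0 0 0 0;0 -0.006 0 0 0 0;0 -0.006 0 0 0 0;0 -0.003 0 0 0 0;0 0 0 0 0 0;0 0 0 0 0 0"

```text
t: 21.88
ee_pos: [0.551, -0.197, 0.0615]
ee_rot: [0.964, 0.265, 0.0, 0.0]
wrist_force: [0.3, 0.6, 0.1]
finger_gap: 0.0004
grasp_force: 0.0
```

servo_tool:
  commands: "0 -0.003 0 0 0 0;0 -0.002 0 0 0 0;0 -0.001 0 0 0 0;0 0 0 0 0 0;0 0 0 0 0 0"

```text
t: 22.5
ee_pos: [0.5477, -0.1917, 0.0611]
ee_rot: [0.964, 0.265, 0.0, -0.0]
wrist_force: [1.2, -0.5, -0.1]
finger_gap: 0.0006
grasp_force: 0.0
```

```bash
python3 - <<'E'
from m import *
for n in("top","side"):
    im=read_camera(n); print(n,pointer(im,n))
E
```

```text
top None
side (147, array([ 0.5308, -0.166 ]), np.float64(13.552328871585217), np.float64(192.66928157688534))
```

servo_tool:
  commands: "0 0.006 0 0 0 0;0 0.006 0 0 0 0;0 0.006 0 0 0 0;0 0 -0.05 0 0 0;0 0 -0.05 0 0 0;0 0.06 0 0 0 0;0 0.06 0 0 0 0;0 0.03 0 0 0 0;0 0 0 0 0 0;0 0 0 0 0 0"

```text
t: 23.85
ee_pos: [0.6327, -0.3351, 0.1605]
ee_rot: [0.964, 0.265, -0.001, -0.001]
wrist_force: [0.3, 0.5, 0.8]
finger_gap: 0.0005
grasp_force: 0.0
```

```bash
python3 - <<'E'
from m import *
for n in("top","side"):
    im=read_camera(n); cv2.imwrite(f"pics/{n}8.png",cv2.cvtColor(im,cv2.COLOR_RGB2BGR)); print(n,pointer(im,n)); print(np.mean(axis(im,n)[1]))
    if n=="top":
        g=im.astype(float);wt=np.clip(g[...,0]-g[...,2]-20,0,None)
        for r in (182,185,188,191,194,195,196):
            w=wt[r,295:330]; print(r,round((w*np.arange(295,330)).sum()/w.sum(),2),end=" | ")
t=cv2.imread("pics/top8.png")
cv2.imwrite("pics/z6.png",cv2.resize(t[135:255,60:345],(798,336),interpolation=cv2.INTER_CUBIC))
E
```

```text
top (96, array([ 0.5429, -0.1778]), np.float64(31.88058907046897), np.float64(212.53696072773224))
188.74718168432685
182 307.5 | 185 309.32 | 188 311.41 | 191 313.57 | 194 314.91 | 195 315.82 | 196 316.44 | side (137, array([ 0.5295, -0.1652]), np.float64(18.92119193618177), np.float64(191.51108748055114))
188.66438896067243
```

View pics/z6.png

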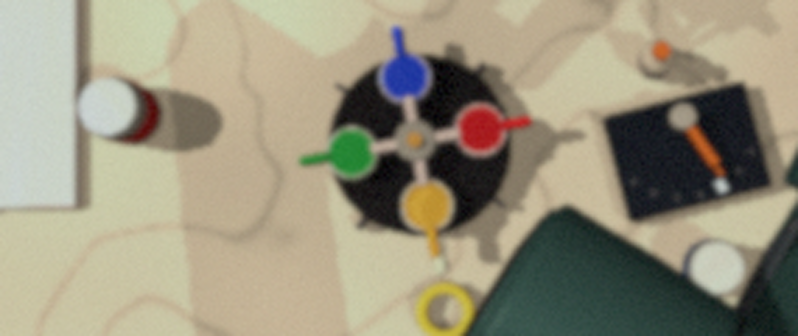

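Top crop: the pointer hardly moved, so the finger only just touched it. The wheel and everything else are unchanged. I'll repeat the nudge 1.7 mm deeper.

servo_tool:
  commands: "0 -0.03 0 0 0 0;0 -0.06 0 0 0 0;0 -0.06 0 0 0 0;0 0 0 0 0 0;0 0 0.05 0 0 0;0 0 0.05 0 0 0;0 0 0 0 0 0;0 -0.006 0 0 0 0;0 -0.006 0 0 0 0;0 -0.005 0 0 0 0;0 -0.001 0 0 0 0;0 0 0 0 0 0"

```text
t: 25.45
ee_pos: [0.5479, -0.1918, 0.0616]
ee_rot: [0.964, 0.265, 0.0, 0.0]
wrist_force: [-0.1, -0.9, -0.5]
finger_gap: 0.0001
grasp_force: 0.0
```

servo_tool:
  commands: "0 -0.001 0 0 0 0;0 -0.0007 0 0 0 0;0 0 0 0 0 0;0 0 0 0 0 0;0 0.006 0 0 0 0;0 0.006 0 0 0 0;0 0.0077 0 0 0 0;0 0 -0.05 0 0 0;0 0 -0.05 0 0 0;0 0.06 0 0 0 0;0 0.06 0 0 0 0;0 0.03 0 0 0 0"

```text
t: 26.95
ee_pos: [0.635, -0.3395, 0.1613]
ee_rot: [0.964, 0.265, 0.001, 0.001]
wrist_force: [0.2, 0.6, 0.3]
finger_gap: 0.0004
grasp_force: 0.0
```

servo_tool:
  commands: "0 0 0 0 0 0;0 0 0 0 0 0"

```text
t: 27.2
ee_pos: [0.6327, -0.3351, 0.1606]
ee_rot: [0.964, 0.265, -0.001, -0.001]
wrist_force: [-0.1, -0.0, 0.4]
finger_gap: 0.0004
grasp_force: 0.0
```

```bash
python3 - <<'E'
from m import *
for n in("top","side"):
    im=read_camera(n); cv2.imwrite(f"pics/{n}9.png",cv2.cvtColor(im,cv2.COLOR_RGB2BGR)); print(n,pointer(im,n)); print(np.mean(axis(im,n)[1]))
    if n=="top":
        g=im.astype(float);wt=np.clip(g[...,0]-g[...,2]-20,0,None)
        for r in (182,185,188,191,194,195,196):
            w=wt[r,295:330]; print(r,round((w*np.arange(295,330)).sum()/w.sum(),2),end=" | ")
E
```

```text
top (94, array([ 0.5426, -0.1768]), np.float64(31.068391572675836), np.float64(211.19683659272297))
188.7552813139656
182 307.31 | 185 309.01 | 188 311.01 | 191 312.95 | 194 314.3 | 195 315.17 | 196 315.71 | side (141, array([ 0.5293, -0.1645]), np.float64(15.015056883912763), np.float64(190.6277271217348))
188.71610497959347
```

```bash
python3 -c "from rig import *; print(finish_job())"
```

```text
the job is handed in; nothing more can be done
None
```

I handed the job in at about 27 s: amber measures centred over the window (about 188.7° against 188.5°), and the dimmer pointer is on the white mark to within my measurement (both about 210.7°) after I nudged it back from a 1.6° overshoot. The hand is clear, and I neither gripped nor saw myself touch anything else.

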